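# Release the ratchet screw press and take the mould out

## Task

The pressing is done. Flip the press's red pawl lever over so that the screw can run backward, then fit the loose crank on the square end of the screw, wind the press plate fully up with it and leave the crank sitting on its square. Then draw the mould out of the press and stand it upright on the round cork mat, wholly on the mat, without disturbing the other things on the worktop.

Things in the scene. Friction and masses are not known exactly. Their poses are not given: they have to be found in the camera images.
- press: Fixed screw press 121 x 164 x 204 mm: wooden board, two columns, head beam. Origin: centre of its underside, under the screw. Front (where the mould comes out) is -x. Drip plate top z = 20 mm. Columns (radius 6) at y = +-66 mm. Beam x +-30, y +-82, z 145-161 mm, nuts on it up to 174 mm. The raised plate's underside is 88 mm above the worktop, radius 43, crosshead above it.
- shaft_end (a point): Centre of the top face of the screw's upright square end: 14 x 14 mm, 25 mm tall above a collar, its top 6 mm tapering to 8 mm square. z = 203.5 mm over the worktop. Axes x, y are square to its sides and turn with the screw.
- spindle (a joint): Turn of the screw and its ratchet wheel, rad, growing anticlockwise seen from above, which raises the plate 14 mm a turn. Starts at -0.25 to 0. With the pawl in, it is stopped at about 0.09; with the pawl out it turns freely (some 0.1 N m) up to a stop at 18.95, three turns.
- ram (a joint): Height of the press plate above its start, m: about 0 when pressing, 0.042 fully up. Moves only with the screw and stays where it is left. At first the plate stands about 30 mm deep inside the mould's rim.
- pawl_lever (a joint): Angle of the red pawl lever on the beam's front edge, rad: 0 = pawl in the ratchet wheel (start), 0.42 = flipped over to its stop, pawl out. Turns anticlockwise seen from above about an upright pin at press x -28.5, y -40 mm. Stays where it is left; takes about 4 N at its tab.
- pawl_tab (a point): Centre of the top of the lever's upright round tab: 10 mm thick, from 172 to 199 mm above the worktop, 32 mm from the pivot. At the start it stands at press x -26.5, y -72 mm; flipping the lever moves it 13 mm toward the back of the press (+x of the press).
- crank: Loose dark steel crank, 0.23 kg. Origin: centre of the hub's underside. Hub 30 x 30 x 40 mm with a 16 mm square socket, 28 mm deep, open below, sides along x and y. Arm (16 mm wide, z 27-35) along +x. Stands upright on hub and a foot under the grip. Grip it by the hub across the arm. Fits the square end in any quarter turn; seated, its origin is 25 mm below shaft_end.
- crank_knob (a point): Point on the axis of the crank's wooden turning grip, 52 mm out from the hub axis (crank +x), 60 mm above the hub's underside. Grip diameter 21 mm, from 36 to 78 mm above the hub's underside; it spins freely on the arm, so a hand can keep its direction while winding.
- mould: Loose round steel mould, 0.24 to 0.39 kg, outer diameter 104, base diameter 100, height 56 mm, with a white follower disc inside 30 mm below the rim. Origin: centre of its underside. Starts on the drip plate, under the press plate. Its black handle sticks out along its -x.
- mould_handle (a point): Point to grip on the mould's handle, 105 mm from the mould's axis (mould -x) and 40 mm above its underside. The handle is a level bar 14 mm wide, 20 mm tall (centred here in height), reaching from 60 to 128 mm from the axis.
- mat: Fixed round cork mat, diameter 140 mm, 8 mm thick, on the worktop. Origin: centre of its underside. Wall cabinets (underside 440 mm above the worktop) overhang it behind and to the left, beyond the line from world x 0.46, y 0.49 to x 0.66, y 0.16 m, so the hand and wrist must stay on the robot's side of that line.
- tumbler: Bystander: clear glass tumbler, diameter 81, height 92 mm. Origin: centre of its underside.
- peeler: Bystander: peeler with dark green handle, lying flat, 170 x 25 x 18 mm, long along its x. Origin: centre of its underside.
- spice_jar: Bystander: spice jar with red lid, diameter 45, height 106 mm. Origin: centre of its underside.
- mustard_jar: Bystander: jar with black lid, diameter 68, height 99 mm. Origin: centre of its underside.
- pepper_mill: Bystander: wooden pepper mill, diameter 58, height 170 mm. Origin: centre of its underside.
- measuring_cup: Bystander: steel measuring cup 75 x 144 x 40 mm, flat handle along its -y. Origin: centre of its outline's underside.

How it is judged:
On the way, in this order (a step that is already met when the one before it is completed fails the run):
1. the pawl lever is flipped out of the ratchet wheel while the plate is still down (value of joint pawl_lever above 0.3 rad and value of joint ram below 0.004 m), for 0.1 s.
2. the plate is on its way up with the crank seated on the square (value of joint ram above 0.01 m and distance between crank and shaft_end below 0.032 m), for 0.1 s.
3. the plate is fully up and the crank still sits on the square (value of joint ram above 0.0385 m and distance between crank and shaft_end below 0.032 m), for 0.2 s.
At the end, for the whole second after the job is handed in: The press plate is fully up (at least 37.5 mm above its start), the crank sits on the square end (within 32 mm of its top), and the mould stands still and upright (under 0.08 rad) on the cork mat, its axis within 25 mm of the mat's centre (value of joint ram above 0.0375 m and distance between crank and shaft_end below 0.032 m and horizontal distance between mould and mat below 0.025 m and z of mould in the frame of mat between 0.005 and 0.012 m and angle between mould's own z axis and vertical below 0.08 rad and linear speed of mould below 0.02 m/s); the robot touches nothing.
It fails at once if a bystander is moved by more than 30 mm (distance of any of tumbler, peeler, spice_jar, mustard_jar, pepper_mill, measuring_cup from where it was at the start of the episode above 0.03 m).
It fails at once if the mould is tipped by more than 0.6 rad (angle between mould's own z axis and vertical above 0.6 rad).
It also fails if it takes over 72 s, if anything falls off the work surface, if the arm or the gripper's body presses on something with over 40 N, if the wrist force passes 120 N, or if a joint passes its speed limit or range.

## Robot

A 6-joint arm with a two-finger parallel gripper is mounted at the origin on a cart in front of the work surface, level with it; the furniture and walls round the work are solid. World frame = base frame: x ahead of the robot, y to its left, z up, the work surface at z = 0. Lengths are in m, angles in rad, forces in N, time in s.
With the tool pointing down it reaches from about 0.35 to 1 m from the base axis. Payload 7.1 kg.
Tool frame: the origin (TCP) lies midway between the tips of the shut fingers; the grasp point (between the pads) lies 19 mm behind it; z points along the fingers, y is the line along which they close (so a half turn about z gives the same grasp; the last joint's range is limited). The gripper opens to 85 mm and grips with 20 to 120 N. Pads are 22 mm wide; open, the fingers measure 114 mm over their backs; the gripper's body (76 mm by 85 mm) begins 54 mm behind the grasp point. The pads swing forward as they close: fully open they stand 13 mm farther back than shut.
Start: joints at [1.229, 0.423, 1.63, -0, 1.089, -0.019], TCP at [0.198, 0.593, 0.231] pointing down, gripper open.
Joint ranges: [-3, 3], [-0.9, 2.11], [0.09, 2.58], [-1.31, 4.45], [0.11, 2.69], [-2.54, 2.54]. Speed limits (rad/s): [2.39, 2.39, 3.01, 3.14, 3.14, 3.14].

## Interface

Orientations are given as a unit quaternion [x, y, z, w].
In Python, from plant import bot gives the robot as it stands.
- The arm moves only by the shell command python3 shift.py [OPENING], which reads ROWS from standard input. ROWS is one flat JSON list of numbers that holds 1 to 12 rows one after another, with no inner brackets; each row has 6 numbers: dx, dy, dz in m, then a rotation vector rx, ry, rz in rad; each row shifts and turns the commanded pose from where the row before left it, along the tool's axes as they then stand; what a row does not reach is not made up. A row lasts 1/10 s, in which the tool goes at most 0.05 m and 0.15 rad, less where a joint would pass 70% of its speed; a pose out of reach is approached as far as the arm can. OPENING is the opening from 0.0 (shut) to 1.0 (fully open), set as the command begins (- or left out keeps the last). The fingers move at their own pace and stop on an object; the grip force is fixed at half the most. Time passes only in rows, so rows that do not move let the fingers close. It prints the time, the measured TCP pose, the force, the opening and the grip force at its end. Input that does not fit is refused with a message, and nothing moves.
- bot.get_obs(): the state, without advancing time (a new reading comes with each control period).
- bot.snapshot(name): name is "side" or "top"; returns a dict with "img" (384x512x3 uint8, red, green, blue), "camera_matrix" (3x3 intrinsics, pixels), "position" and "attitude" of the camera in the world. Camera axes: x right, y up, looking along -z (the intrinsics and any distortion apply to the point x, -y, -z); pixel columns grow to the right and rows downward; lengths in m; the calibration is good to about 2 mm. A picture is of the moment at which its call begins. There is no depth.
- bot.job_done(): hands the job in; it is judged then, once.
The state is a dict: "t": time; "qpos": joint angles; "joint_vel": joint speeds; "joint_torque": joint torques, N m; "tcp_pos": TCP position; "tcp_rot": TCP orientation; "contact_force": force on the tool from outside, world axes, zero at the start; "moment": the same for the moment, N m; "finger_gap": opening from 0.0 (shut) to 1.0 (fully open); "grasp_force": force on a finger pad.
Only numpy, scipy, OpenCV 4.12 (cv2) and the standard library are available. Lean on these libraries where they do the work, as an engineer would, in place of code of your own. Each camera call takes 0.05 s, during which the arm holds its last target. There are 200 camera calls.

## Working session

There is one attempt and no reset: what is moved stays moved. The work goes in short steps, Python scripts to look and compute and a shell command to move; the robot and the scene stay as the last step left them, time stands still between calls to the robot, and variables do not carry over. Pictures are saved under pics/ and viewed, at most 10 in all, crops included, and the job is handed in when it is done.

```bash
ls; mkdir -p pics
python3 - <<'E'
from plant import bot
import cv2
o=bot.get_obs()
print({k:o[k] for k in('t','tcp_pos','tcp_rot','finger_gap')})
for n in('side','top'):
    s=bot.snapshot(n); print(n,s['camera_matrix'],s['position'],s['attitude'],[k for k in s])
    cv2.imwrite(f'pics/{n}0.png',cv2.resize(s['img'][:,:,::-1],(800,600),interpolation=cv2.INTER_CUBIC)); cv2.imwrite(f'raw_{n}.png',s['img'][:,:,::-1])
E
```

```text
pics
plant.py
shift.py
{'t': 0.0, 'tcp_pos': array([0.19804186, 0.59218682, 0.2304945 ]), 'tcp_rot': array([ 1.60715040e-01,  9.87000507e-01, -8.05947550e-04, -1.59920260e-04]), 'finger_gap': 1.0002133617098776}
side [[366.84757706   0.         254.14704722]
 [  0.         366.84757706 194.17340843]
 [  0.           0.           1.        ]] [ 0.17991414 -0.64432615  0.76707144] [ 0.43081036 -0.09674002 -0.20289123  0.87400169] ['img', 'camera_matrix', 'position', 'attitude']
top [[499.11932937   0.         257.9561456 ]
 [  0.         499.11932937 189.55641221]
 [  0.           0.           1.        ]] [0.42938103 0.07853278 1.44613029] [ 0.01908892 -0.02199465 -0.70215813  0.7114252 ] ['img', 'camera_matrix', 'position', 'attitude']
```

View pics/side0.png

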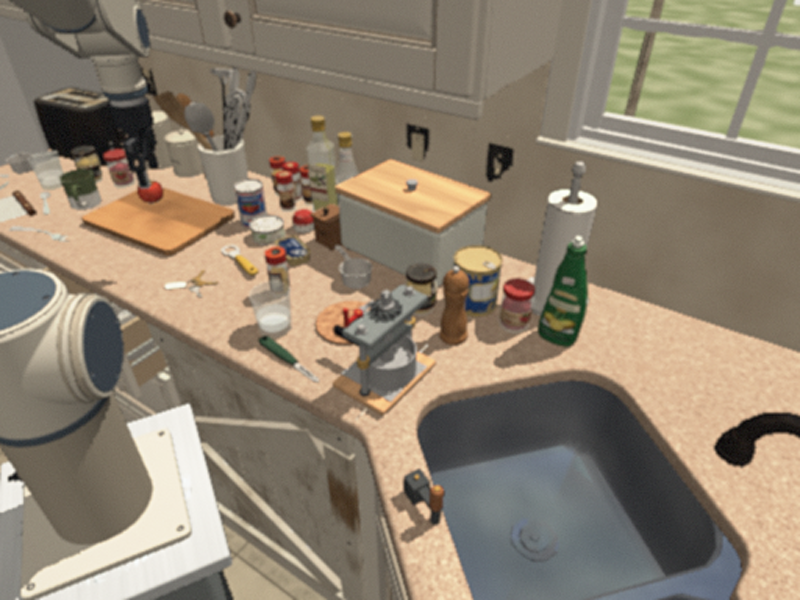

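View pics/top0.png

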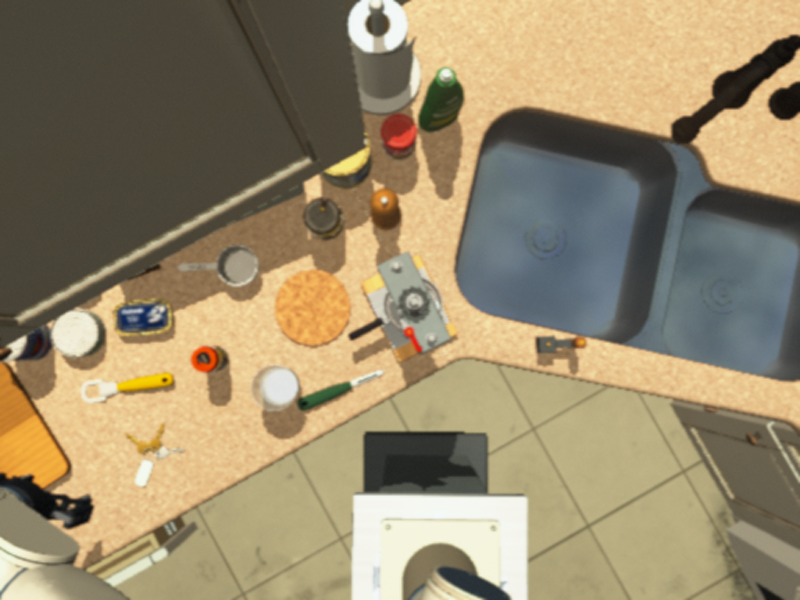

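The side view shows the press at about (390,340), the crank at (425,495), and the mat at (345,322). The top view shows the press at (410,305), the handle pointing left and down to (352,333), the red tab at (408,333), the crank at (545,345) with its knob at (580,342), and the mat at (313,307). Next I'll enlarge these areas.

```bash
cat > h.py <<'E'
import numpy as np,cv2
from scipy.spatial.transform import Rotation as R
from scipy.optimize import least_squares
C={'side':(np.array([[366.84757706,0,254.14704722],[0,366.84757706,194.17340843],[0,0,1]]),np.array([.17991414,-.64432615,.76707144]),R.from_quat([.43081036,-.09674002,-.20289123,.87400169])),
'top':(np.array([[499.11932937,0,257.9561456],[0,499.11932937,189.55641221],[0,0,1]]),np.array([.42938103,.07853278,1.44613029]),R.from_quat([.01908892,-.02199465,-.70215813,.7114252]))}
def proj(n,P):
    K,p,r=C[n]; c=r.inv().apply(np.atleast_2d(P)-p)*[1,-1,-1]; u=c@K.T; return u[:,:2]/u[:,2:]
def ray(n,uv):
    K,p,r=C[n]; d=np.linalg.inv(K)@[uv[0],uv[1],1]; return p,r.apply(d*[1,-1,-1])
def onz(n,uv,z):
    p,d=ray(n,uv); return p+d*(z-p[2])/d[2]
def tri(a,b):  # side px, top px
    p,d=ray('side',a);q,e=ray('top',b); A=np.c_[d,-e]; s=np.linalg.lstsq(A,q-p,rcond=None)[0]
    x,y=p+d*s[0],q+e*s[1]; return (x+y)/2,np.linalg.norm(x-y)
def crop(img,u0,v0,w,h,k):
    c=cv2.resize(img[v0:v0+h,u0:u0+w],None,fx=k,fy=k,interpolation=cv2.INTER_CUBIC)
    for i in range(0,w,10): cv2.putText(c,str(u0+i),(i*k,8),0,.3,(255,255,0),1); cv2.line(c,(i*k,0),(i*k,4),(255,255,0),1)
    for i in range(10,h,10): cv2.putText(c,str(v0+i),(0,i*k+3),0,.3,(255,255,0),1); cv2.line(c,(0,i*k),(4,i*k),(255,255,0),1)
    return c
E
python3 - <<'E'
from h import *
t=cv2.imread('raw_top.png');s=cv2.imread('raw_side.png')
o=np.zeros((600,800,3),np.uint8)
for c,x,y in((crop(t,220,155,80,80,5),0,0),(crop(s,208,180,78,80,5),405,0),(crop(t,338,208,44,22,8),0,405),(crop(s,252,298,36,38,5),405,405)):
    o[y:y+c.shape[0],x:x+c.shape[1]]=c[:600-y,:800-x]
cv2.imwrite('pics/m1.png',o)
E
```

```text
(no output)
```

View pics/m1.png

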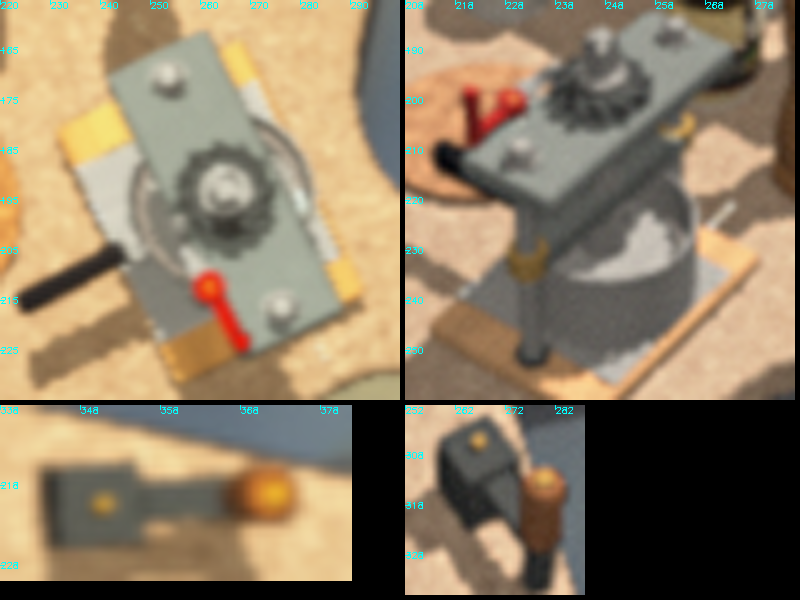

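```bash
cat > a.py <<'E'
from h import *
f=lambda x,y,u,v,k,ox=0,oy=0: np.array([(x-ox+.5)/k-.5+u,(y-oy+.5)/k-.5+v])
T=lambda x,y:f(x,y,220,155,5); S=lambda x,y:f(x,y,208,180,5,405,0)
for n,s,t in(('shaft',S(601,38),T(227,190)),('nutA',S(673,30),T(168,78)),('nutB',S(520,150),T(281,306)),('tab?',S(470,92),T(243,345)),('pivot?',S(512,98),T(209,288)),('tabalt',S(470,92),T(209,288)),
 ('hub',f(478,441,252,298,5,405,405),f(105,502,338,208,8,0,405)),('knob',f(545,472,252,298,5,405,405),f(274,493,338,208,8,0,405)),
 ('handle tip',S(448,158),T(25,300))):
    P,e=tri(s,t); print(n,P.round(4),round(e,4))
def pr(q,P):
    return np.c_[R.from_euler('z',q[2]).apply(np.atleast_2d(P))]+[q[0],q[1],0]
M=[('side',S(601,38),(0,0,.2035)),('top',T(227,190),(0,0,.2035)),('side',S(673,30),(0,.066,.174)),('top',T(168,78),(0,.066,.174)),('side',S(520,150),(0,-.066,.174)),('top',T(281,306),(0,-.066,.174))]
fun=lambda q:np.concatenate([proj(n,pr(q,P))[0]-m for n,m,P in M])
r=least_squares(fun,[.43,.06,-1.1]); print('press',r.x.round(4),r.fun.round(2))
for n,P in(('tab',(-.0265,-.072,.199)),('piv',(-.0285,-.04,.18))): 
    W=pr(r.x,P); print(n,W.round(4),proj('top',W),proj('side',W))
im=cv2.imread('raw_top.png');hsv=cv2.cvtColor(im,cv2.COLOR_BGR2HSV)
E
python3 a.py
```

```text
shaft [0.4953 0.0559 0.199 ] 0.0016
nutA [0.5539 0.0866 0.1649] 0.0002
nutB [0.4369 0.0273 0.1663] 0.0005
tab? [0.4181 0.0469 0.1965] 0.0018
pivot? [0.4468 0.0639 0.1705] 0.002
tabalt [0.4365 0.0674 0.177 ] 0.0195
hub [ 0.4293 -0.1882  0.0422] 0.001
knob [ 0.4339 -0.239   0.0808] 0.0009
handle tip [0.4409 0.1647 0.055 ] 0.0034
press [ 0.4942  0.0545 -1.0985] [-0.5  -0.99  0.7   0.06  0.03 -2.18  0.81 -0.03 -0.14 -1.54  1.18  0.68]
tab [[0.418  0.0453 0.199 ]] [[268.96412597 223.31194117]] [[220.36928268 197.60196018]]
piv [[0.4456 0.0617 0.18  ]] [[262.44715767 212.24907595]] [[228.35887178 196.96127675]]
```

```bash
cat > b.py <<'E'
from h import *
k=1.5625
g=lambda x,y:((x+.5)/k-.5,(y+.5)/k-.5)
for n,p,z in(('mat',(313,307),.008),('tumbler_top',(277,388),.092),('spice_top',(205,359),.106),('mustard_top',(322,214),.099),('pepper_top',(384,200),.17),('peeler',(340,390),.015),('cup',(238,265),.04)):
    P=onz('top',g(*p),z); print(n,P.round(4),'side view px(800):',(proj('side',P)[0]*k).round(0))
# mat by colour in both views
for n in('top','side'):
    im=cv2.imread(f'raw_{n}.png'); h=cv2.cvtColor(im,cv2.COLOR_BGR2HSV)
    m=cv2.inRange(h,(5,110,120),(18,255,255)); c,_=cv2.findContours(m,cv2.RETR_EXTERNAL,cv2.CHAIN_APPROX_NONE)
    for q in c:
        if cv2.contourArea(q)>150:
            e=cv2.fitEllipse(cv2.convexHull(q)); P=onz(n,e[0],.008); print(n,np.round(e[0],1),np.round(e[1],1),P.round(4))
# sharp crop of square end
t=cv2.imread('raw_top.png'); s=cv2.imread('raw_side.png')
o=np.zeros((440,800,3),np.uint8)
a=crop(t,255,183,21,22,19);o[:a.shape[0],:a.shape[1]]=a
a=crop(s,237,180,20,22,19);o[:a.shape[0],405:405+a.shape[1]]=a
cv2.imwrite('pics/m2.png',o)
E
python3 b.py
```

```text
mat [0.4914 0.2396 0.008 ] side view px(800): [348. 320.]
tumbler_top [0.347  0.2895 0.092 ] side view px(800): [268. 293.]
spice_top [0.3957 0.4115 0.106 ] side view px(800): [274. 251.]
mustard_top [0.6496 0.2169 0.099 ] side view px(800): [421. 270.]
pepper_top [0.6627 0.1078 0.17  ] side view px(800): [455. 266.]
peeler [0.3402 0.1865 0.015 ] side view px(800): [285. 354.]
cup [0.5643 0.373  0.04  ] side view px(800): [355. 266.]
top [189.2 268.4] [19.6 45. ] [0.2848 0.2667 0.008 ]
top [ 21.3 268.1] [59.3 99.9] [0.2796 0.7457 0.008 ]
top [134.9 239. ] [25.2 44.3] [0.3665 0.4242 0.008 ]
top [263.3 232.5] [28.5 37.9] [0.3898 0.0561 0.008 ]
top [173.1 153.6] [144.  213.9] [0.6142 0.3203 0.008 ]
top [274.1  94.3] [47.3 66.9] [0.7921 0.0297 0.008 ]
side [247.  241.2] [43.9 63.9] [0.4909 0.0514 0.008 ]
side [218.5 205.6] [26.  33.7] [0.4771 0.2407 0.008 ]
side [ 99.9 138.3] [43.6 96.5] [0.1913 0.8849 0.008 ]
side [268.4 125.2] [ 36.9 109.8] [0.8872 0.6712 0.008 ]
```

View pics/m2.png

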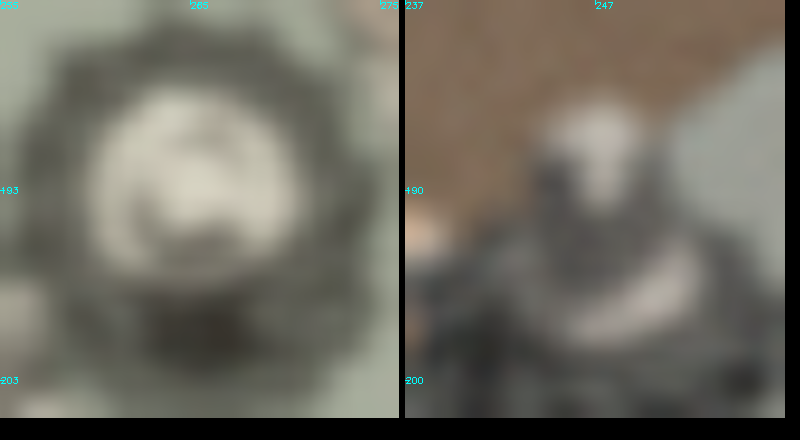

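The mat centre is at about (0.491, 0.240). The square's yaw can't be read at this resolution, so I'll use the middle of the stated range, which lies within the socket's play. First I turn and shut the gripper.

```bash
cat > g.py <<'E'
import sys,numpy as np
from plant import bot
from scipy.spatial.transform import Rotation as R
o=bot.get_obs(); x,y,z,phi=map(float,sys.argv[1:5])
r=R.from_quat(o['tcp_rot']); T=R.from_matrix(np.array([[np.cos(phi),np.sin(phi),0],[np.sin(phi),-np.cos(phi),0],[0,0,-1]]))
d=np.array([x,y,z])-o['tcp_pos']
print('t',round(o['t'],2),'tcp',o['tcp_pos'].round(4),'F',np.round(o['contact_force'],1),'gap',round(o['finger_gap'],3),'q',np.round(o['qpos'],2))
print('turn rv(tool)',(r.inv()*T).as_rotvec().round(4),'| shift after turn',T.inv().apply(d).round(4),'| shift before turn',r.inv().apply(d).round(4))
E
echo '[0,0,0,0,0,0.13,0,0,0,0,0,0.13,0,0,0,0,0,0.13,0,0,0,0,0,0.13,0,0,0,0,0,0.13,0,0,0,0,0,0.13]' | python3 shift.py 0; python3 g.py 0.403 0.0766 0.23 2.04;  python3 g.py 0.403 0.0766 0.183 2.04
```

```text
t: 0.7
tcp_pos: [0.1981, 0.5924, 0.2308]
tcp_rot: [0.526, 0.85, -0.0, 0.0]
contact_force: [-1.0, -0.8, -0.4]
finger_gap: 0.002
grasp_force: 0.0
t 0.7 tcp [0.1981 0.5924 0.2308] F [-1.  -0.8 -0.4] gap 0.002 q [ 1.23  0.42  1.63 -0.    1.09  0.77]
turn rv(tool) [-0.0007  0.0007 -0.0066] | shift after turn [-0.5527 -0.0505  0.0008] | shift before turn [-0.553  -0.0469  0.0012]
t 0.7 tcp [0.1981 0.5924 0.2308] F [-1.  -0.8 -0.4] gap 0.002 q [ 1.23  0.42  1.63 -0.    1.09  0.77]
turn rv(tool) [-0.0007  0.0007 -0.0066] | shift after turn [-0.5527 -0.0505  0.0478] | shift before turn [-0.553  -0.0468  0.0482]
```

```bash
echo '[-0.046,-0.004,0,0,0,0,-0.046,-0.004,0,0,0,0,-0.046,-0.004,0,0,0,0,-0.046,-0.004,0,0,0,0,-0.046,-0.004,0,0,0,0,-0.046,-0.004,0,0,0,0,-0.046,-0.004,0,0,0,0,-0.046,-0.004,0,0,0,0,-0.046,-0.004,0,0,0,0,-0.046,-0.004,0,0,0,0,-0.046,-0.004,0,0,0,0,-0.046,-0.004,0,0,0,0]' | python3 shift.py 0; python3 g.py 0.403 0.0766 0.183 2.04
```

```text
t: 1.9
tcp_pos: [0.4046, 0.0766, 0.2314]
tcp_rot: [0.524, 0.852, 0.0, 0.0]
contact_force: [1.2, 0.9, -0.6]
finger_gap: -0.001
grasp_force: 0.0
t 1.9 tcp [0.4046 0.0766 0.2314] F [ 1.2  0.9 -0.6] gap -0.001 q [ 0.16  0.1   2.08  0.    0.96 -0.31]
turn rv(tool) [ 0.0002 -0.     -0.0012] | shift after turn [ 0.0007 -0.0014  0.0484] | shift before turn [ 0.0007 -0.0014  0.0484]
```

```bash
echo '[0,0,0.024,0,0,0,0,-0.001,0.024,0,0,0,0,0,0,0,0,0,-0.006,0,0,0,0,0,-0.006,0,0,0,0,0,-0.005,0,0,0,0,0,0,0,0,0,0,0]' | python3 shift.py 0;echo '[-0.004,0,0,0,0,0,-0.004,0,0,0,0,0,0,0,0,0,0,0]' | python3 shift.py 0; python3 g.py 0.403 0.0766 0.183 2.04
```

```text
t: 2.6
tcp_pos: [0.4121, 0.0625, 0.1841]
tcp_rot: [0.524, 0.852, 0.001, 0.001]
contact_force: [-0.4, -0.8, -0.1]
finger_gap: -0.001
grasp_force: 0.0
t: 2.9
tcp_pos: [0.4152, 0.0556, 0.1836]
tcp_rot: [0.524, 0.852, 0.0, 0.0]
contact_force: [0.3, 1.9, 1.6]
finger_gap: -0.001
grasp_force: 0.7
t 2.9 tcp [0.4152 0.0556 0.1836] F [0.3 1.9 1.6] gap -0.001 q [ 0.1   0.19  2.11  0.    0.84 -0.36]
turn rv(tool) [ 0.0007  0.0001 -0.0015] | shift after turn [ 0.0243 -0.0013  0.0006] | shift before turn [ 0.0243 -0.0014  0.0006]
```

```bash
echo '[-0.003,0,0,0,0,0,0,0,0,0,0,0]' | python3 shift.py 0;echo '[-0.002,0,0,0,0,0,0,0,0,0,0,0]' | python3 shift.py 0
```

```text
t: 3.1
tcp_pos: [0.4166, 0.053, 0.1834]
tcp_rot: [0.524, 0.852, 0.0, 0.0]
contact_force: [0.6, 2.8, 0.9]
finger_gap: -0.001
grasp_force: 1.2
t: 3.3
tcp_pos: [0.4174, 0.0513, 0.1834]
tcp_rot: [0.524, 0.852, 0.0, 0.0]
contact_force: [1.1, 4.1, 1.6]
finger_gap: 0.004
grasp_force: 1.7
```

```bash
echo '[-0.004,0,0,0,0,0,0,0,0,0,0,0]' | python3 shift.py 0;echo '[-0.003,0,0,0,0,0,0,0,0,0,0,0]' | python3 shift.py 0;python3 - <<'E'
from h import *
from plant import bot
o=np.zeros((400,800,3),np.uint8)
for n,u,v,x in(('top',240,185,0),('side',205,175,400)):
    a=crop(bot.snapshot(n)['img'][:,:,::-1].copy(),u,v,50,50,8);o[:,x:x+400]=a
cv2.imwrite('pics/m3.png',o)
E
```

```text
t: 3.5
tcp_pos: [0.4183, 0.0491, 0.1832]
tcp_rot: [0.525, 0.851, 0.001, -0.001]
contact_force: [-3.2, 15.4, 2.7]
finger_gap: 0.001
grasp_force: 7.5
t: 3.7
tcp_pos: [0.4185, 0.0484, 0.1831]
tcp_rot: [0.525, 0.851, 0.002, -0.003]
contact_force: [-6.9, 30.3, 5.7]
finger_gap: 0.001
grasp_force: 15.3
```

View pics/m3.png

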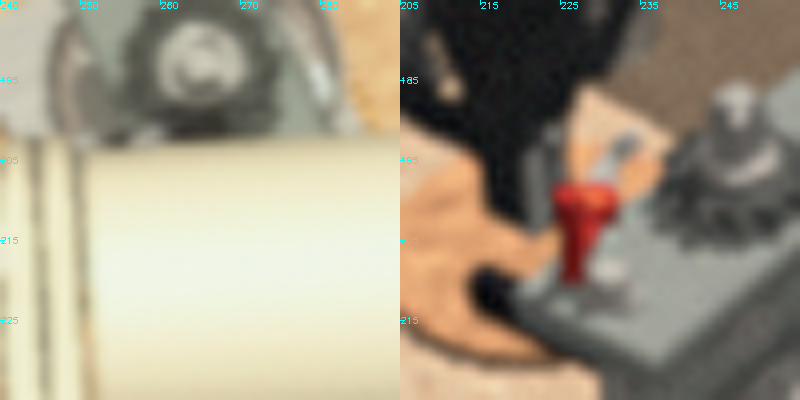

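The red tab has moved from side pixel (221,198) to about (228,200), and the force has jumped to 30 N. The lever is flipped over to its stop, so I'll back off and go for the crank.

```bash
echo '[0.014,0,0,0,0,0,0,0,-0.04,0,0,0,0,0,-0.03,0,0,0.127,0,0,0,0,0,0.127,0,0,0,0,0,0.127,0,0,0,0,0,0]' | python3 shift.py 1; python3 g.py 0.4293 -0.1882 0.12 1.661
```

```text
t: 4.4
tcp_pos: [0.4136, 0.057, 0.2533]
tcp_rot: [0.676, 0.737, -0.0, 0.0]
contact_force: [-0.9, -0.1, -0.3]
finger_gap: 0.995
grasp_force: 0.0
t 4.4 tcp [0.4136 0.057  0.2533] F [-0.9 -0.1 -0.3] gap 0.995 q [ 0.11  0.08  2.04 -0.    1.02  0.02]
turn rv(tool) [-0.0003  0.0009 -0.0041] | shift after turn [-0.2456 -0.0065  0.1333] | shift before turn [-0.2455 -0.0054  0.1335]
```

```bash
echo '[-0.041,-0.001,0,0,0,0,-0.041,-0.001,0,0,0,0,-0.041,-0.001,0,0,0,0,-0.041,-0.001,0,0,0,0,-0.041,-0.001,0.03,0,0,0,-0.041,0,0.04,0,0,-0.004,0,0,0.04,0,0,0,0,0,0.04,0,0,0,0,0,0,0,0,0]' | python3 shift.py 1; python3 g.py 0.4293 -0.1882 0.014 1.661
```

```text
t: 5.3
tcp_pos: [0.4257, -0.1811, 0.1043]
tcp_rot: [0.673, 0.739, -0.002, -0.005]
contact_force: [-0.5, -0.5, 0.7]
finger_gap: 1.0
grasp_force: 0.0
t 5.3 tcp [ 0.4257 -0.1811  0.1043] F [-0.5 -0.5  0.7] gap 1.0 q [-0.43  0.4   2.06 -0.    0.69 -0.52]
turn rv(tool) [-0.0098 -0.0051  0.0032] | shift after turn [-0.0074  0.003   0.0903] | shift before turn [-0.0079  0.0038  0.0903]
```

```bash
echo '[-0.0075,0.003,0.02,-0.01,-0.005,0.003,0,0,0.03,0,0,0,0,0,0.02,0,0,0,0,0,0,0,0,0]' | python3 shift.py 1; python3 g.py 0.4293 -0.1882 0.014 1.661
```

```text
t: 5.7
tcp_pos: [0.4333, -0.1892, 0.0384]
tcp_rot: [0.674, 0.738, 0.001, 0.004]
contact_force: [-0.2, 1.1, 0.4]
finger_gap: 0.994
grasp_force: 0.0
t 5.7 tcp [ 0.4333 -0.1892  0.0384] F [-0.2  1.1  0.4] gap 0.994 q [-0.44  0.54  2.07  0.    0.53 -0.53]
turn rv(tool) [0.0074 0.0037 0.0004] | shift after turn [ 0.0014 -0.0039  0.0244] | shift before turn [ 0.0015 -0.004   0.0244]
```

```bash
echo '[0,0,0,0,0,0,0,0,0,0,0,0]' | python3 shift.py 1 >/dev/null; python3 g.py 0.4293 -0.1882 0.014 1.661
```

```text
t 5.9 tcp [ 0.4351 -0.19    0.0406] F [ 0.9 -0.5  0.3] gap 0.999 q [-0.44  0.53  2.07  0.    0.53 -0.53]
turn rv(tool) [ 0.0121  0.0063 -0.0012] | shift after turn [ 0.0023 -0.0056  0.0266] | shift before turn [ 0.0025 -0.0059  0.0265]
```

```bash
echo '[0.0025,-0.006,0,0.012,0.006,-0.001,0,0,0.012,0,0,0,0,0,0.0125,0,0,0,0,0,0,0,0,0,0,0,0,0,0,0]' | python3 shift.py 1 >/dev/null; python3 g.py 0.4293 -0.1882 0.014 1.661; echo '[0,0,0,0,0,0,0,0,0,0,0,0,0,0,0,0,0,0,0,0,0,0,0,0,0,0,0,0,0,0,0,0,0,0,0,0]' | python3 shift.py 0 ; python3 g.py 0.4293 -0.1882 0.014 1.661
```

```text
t 6.4 tcp [ 0.4272 -0.1874  0.0136] F [-0.9 -0.7  0.3] gap 0.999 q [-0.44  0.59  2.07 -0.    0.48 -0.53]
turn rv(tool) [-0.0035 -0.0019 -0.0012] | shift after turn [-0.001   0.002  -0.0004] | shift before turn [-0.001   0.002  -0.0005]
t: 7.0
tcp_pos: [0.428, -0.1877, 0.0148]
tcp_rot: [0.675, 0.738, -0.0, -0.001]
contact_force: [-0.3, 0.7, 5.0]
finger_gap: 0.34
grasp_force: 59.7
t 7.0 tcp [ 0.428  -0.1877  0.0148] F [-0.3  0.7  5. ] gap 0.34 q [-0.44  0.59  2.07 -0.    0.48 -0.53]
turn rv(tool) [-0.0013 -0.0006 -0.0013] | shift after turn [-0.0006  0.0012  0.0008] | shift before turn [-0.0006  0.0012  0.0008]
```

```bash
echo '[0,0,-0.02,0,0,0,0,0,-0.045,0,0,0,0,0,-0.045,0,0,0,0,0,-0.045,0,0,0,0,0,-0.045,0,0,-0.085,0,0,-0.04,0,0,-0.085,0,0,0,0,0,-0.085,0,0,0,0,0,0,0,0,0,0,0,0]' | python3 shift.py 0 ; python3 g.py 0.4952 0.0562 0.25 1.917
```

```text
t: 7.9
tcp_pos: [0.4273, -0.1874, 0.2535]
tcp_rot: [0.577, 0.817, -0.0, -0.002]
contact_force: [0.4, 0.3, -2.3]
finger_gap: 0.338
grasp_force: 60.1
t 7.9 tcp [ 0.4273 -0.1874  0.2535] F [ 0.4  0.3 -2.3] gap 0.338 q [-0.44  0.16  1.95 -0.    1.04 -0.78]
turn rv(tool) [-0.003  -0.0028 -0.0045] | shift after turn [0.2061 0.1465 0.0035] | shift before turn [0.2068 0.1456 0.0036]
```

```bash
echo '[0.034,0.0245,0,0,0,0,0.034,0.0245,0,0,0,0,0.034,0.0245,0,0,0,0,0.034,0.0245,0,0,0,0,0.034,0.0245,0,0,0,0,0.036,0.023,0,0,0,-0.004,0,0,0,0,0,0,0,0,0,0,0,0,0,0,0,0,0,0]' | python3 shift.py 0 >/dev/null; python3 g.py 0.4952 0.0562 0.25 1.917;python3 - <<'E'
from h import *
from plant import bot
o=np.zeros((400,800,3),np.uint8)
for n,u,v,x in(('top',230,165,0),('side',215,160,400)):
    a=crop(bot.snapshot(n)['img'][:,:,::-1].copy(),u,v,50,50,8);o[:,x:x+400]=a
cv2.imwrite('pics/m4.png',o)
E
```

```text
t 8.8 tcp [0.4948 0.0546 0.2533] F [-1.2 -0.9 -1.8] gap 0.341 q [ 0.09  0.21  1.88  0.    1.05 -0.26]
turn rv(tool) [-0.0042 -0.0019  0.0007] | shift after turn [0.0014 0.0009 0.0033] | shift before turn [0.0014 0.0009 0.0033]
```

View pics/m4.png

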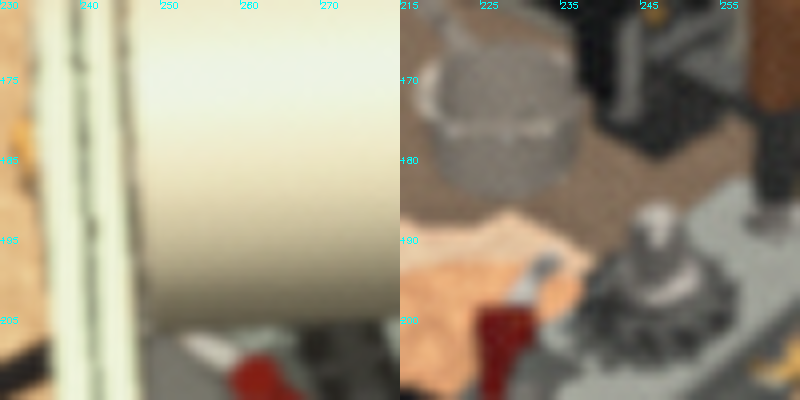

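Run:
```python
from h import *
for s in((1,1),(1,-1),(-1,1),(-1,-1)):
    P=R.from_euler('z',-1.225).apply([.015*s[0],.015*s[1],0])+[.4948,.0546,.2385]; print(s,P.round(4),((proj('side',P)[0]-[215,160])*8+[403.5,3.5]).round(0))
print(((proj('side',[.4952,.0562,.2035])[0]-[215,160])*8+[403.5,3.5]).round(0))
for d in([.001,0,0],[0,.001,0]): print(((proj('side',[.4952+d[0],.0562+d[1],.2385])[0]-proj('side',[.4952,.0562,.2385])[0])*8).round(2))
```

```text
(1, 1) [0.514  0.0456 0.2385] [720. 123.]
(1, -1) [0.4858 0.0354 0.2385] [653. 162.]
(-1, 1) [0.5038 0.0738 0.2385] [654.  86.]
(-1, -1) [0.4756 0.0636 0.2385] [586. 124.]
[654. 210.]
[ 2.86 -0.8 ]
[-1.33 -1.6 ]
```

```bash
echo '[0.001,0.0003,0.012,0.004,0.002,0,0,0,0.012,0,0,0,0,0,0.008,0,0,0,0,0,0,0,0,0,0,0,0,0,0,0]' | python3 shift.py 0 >/dev/null; python3 g.py 0.4948 0.0558 0.1935 1.917;echo '[0,0,0.005,0,0,0,0,0,0.005,0,0,0,0,0,0,0,0,0]' | python3 shift.py 0 ;python3 g.py 0.4948 0.0558 0.1935 1.917
```

```text
t 9.4 tcp [0.4953 0.0562 0.222 ] F [ 0.6 -0.4 -1.7] gap 0.34 q [ 0.09  0.25  1.91  0.    0.99 -0.26]
turn rv(tool) [-0.0065 -0.0037  0.0016] | shift after turn [-0.0001 -0.0006  0.0285] | shift before turn [-0.0003 -0.0004  0.0285]
t: 9.7
tcp_pos: [0.495, 0.0563, 0.2118]
tcp_rot: [0.574, 0.819, -0.002, -0.003]
contact_force: [-0.3, 0.2, -2.2]
finger_gap: 0.338
grasp_force: 60.2
t 9.7 tcp [0.495  0.0563 0.2118] F [-0.3  0.2 -2.2] gap 0.338 q [ 0.09  0.27  1.92  0.    0.96 -0.26]
turn rv(tool) [-0.0067 -0.0037  0.0019] | shift after turn [-0.0004 -0.0004  0.0183] | shift before turn [-0.0004 -0.0002  0.0183]
```

```bash
echo '[0,0,0.002,-0.006,-0.003,0,0,0,0.002,0,0,0,0,0,0,0,0,0]' | python3 shift.py 0 |grep -E 'pos|for'; echo '[0,0,0.003,0,0,0,0,0,0,0,0,0]' | python3 shift.py 0|grep -E 'pos|for' ;echo '[0,0,0.003,0,0,0,0,0,0,0,0,0]' | python3 shift.py 0|grep -E 'pos|for'; python3 g.py 0.4948 0.0558 0.1935 1.917
```

```text
tcp_pos: [0.4952, 0.0562, 0.2082]
contact_force: [0.4, -0.5, -2.5]
grasp_force: 60.2
tcp_pos: [0.4953, 0.0562, 0.2051]
contact_force: [-0.3, -0.2, -1.6]
grasp_force: 60.2
tcp_pos: [0.4952, 0.0562, 0.202]
contact_force: [0.0, -0.1, -2.2]
grasp_force: 60.2
t 10.4 tcp [0.4952 0.0562 0.202 ] F [ 0.  -0.1 -2.2] gap 0.337 q [ 0.09  0.28  1.93  0.    0.93 -0.26]
turn rv(tool) [-0.0003 -0.0006  0.0017] | shift after turn [-0.0003 -0.0005  0.0085] | shift before turn [-0.0003 -0.0005  0.0085]
```

Going in without force, so I'll keep going down.

```bash
echo '[0,0,0.003,0,0,0,0,0,0.003,0,0,0,0,0,0,0,0,0]' | python3 shift.py 0|grep -E 'pos|for' ;echo '[0,0,0.002,0,0,0,0,0,0,0,0,0]' | python3 shift.py 0|grep -E 'pos|for';echo '[0,0,0.002,0,0,0,0,0,0,0,0,0]' | python3 shift.py 0|grep -E 'pos|for'; python3 g.py 0.4948 0.0558 0.1935 1.917
```

```text
tcp_pos: [0.4951, 0.0562, 0.1959]
contact_force: [0.2, -0.3, -2.3]
grasp_force: 60.2
tcp_pos: [0.4953, 0.0562, 0.1941]
contact_force: [0.2, -0.3, -2.6]
grasp_force: 60.2
tcp_pos: [0.4957, 0.0563, 0.1932]
contact_force: [-3.3, 0.6, 6.4]
grasp_force: 61.3
t 11.1 tcp [0.4957 0.0563 0.1932] F [-3.3  0.6  6.4] gap 0.339 q [ 0.09  0.29  1.94  0.    0.91 -0.26]
turn rv(tool) [ 0.0008 -0.0003  0.0018] | shift after turn [-0.0002 -0.001  -0.0003] | shift before turn [-0.0002 -0.001  -0.0003]
```

Seated: contact force appears at z 0.1932. Now I release it and regrip at the knob.

```bash
echo '[0,0,0,0,0,0,0,0,0,0,0,0,0,0,0,0,0,0,0,0,-0.02,0,0,0,0,0,-0.04,0,0,0,0,0,-0.04,0,0,0,-0.026,0,0,0,0,0,-0.026,0,0,0,0,0,0,0,0,0,0,0,0,0,0,0,0,0]' | python3 shift.py 1 |grep -E 'pos|for'; python3 g.py 0.5129 0.0073 0.2215 1.917;python3 - <<'E'
from h import *
from plant import bot
a=crop(bot.snapshot('side')['img'][:,:,::-1].copy(),215,160,60,50,10)
cv2.imwrite('pics/m5.png',a)
E
```

```text
tcp_pos: [0.513, 0.0072, 0.2921]
contact_force: [0.2, 0.7, -0.4]
grasp_force: 0.0
t 12.1 tcp [0.513  0.0072 0.2921] F [ 0.2  0.7 -0.4] gap 0.999 q [-0.01  0.19  1.81  0.    1.14 -0.36]
turn rv(tool) [-0.0001 -0.0009  0.0004] | shift after turn [ 0.0002 -0.      0.0706] | shift before turn [ 0.0001 -0.      0.0706]
```

View pics/m5.png

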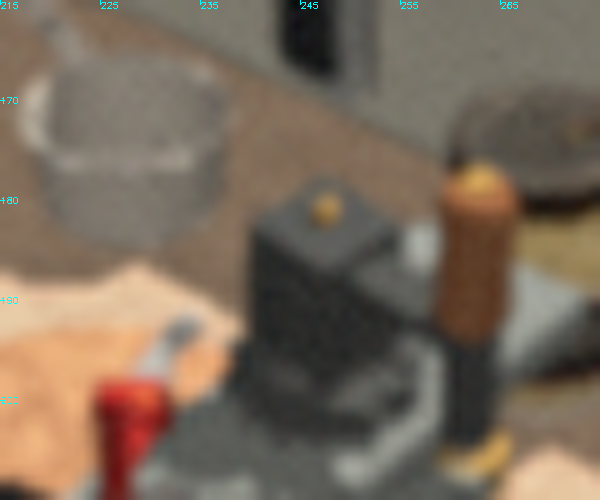

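The crank sits on the square (hub stud at raw pixel (247.2,180.5), knob top at about (262.7,177.3)). I'll check the knob prediction, lower onto it and grip.

```bash
python3 -c "
from h import *
print(proj('side',[[.5129,.0073,.2565],[.4953,.0562,.2205]]))
for y in(-1.35,-1.225,-1.1): print(y,proj('side',[.4953+.052*np.cos(y),.0562+.052*np.sin(y),.2565]))"
echo '[0,0,0.035,0,0,0,0,0,0.025,0,0,0,0,0,0.01,0,0,0,0,0,0,0,0,0,0,0,0,0,0,0]' | python3 shift.py 1 |grep -E 'pos|for'; echo '[0,0,0,0,0,0,0,0,0,0,0,0,0,0,0,0,0,0,0,0,0,0,0,0,0,0,0,0,0,0,0,0,0,0,0,0]' | python3 shift.py 0; python3 g.py 0.5129 0.0073 0.2215 1.917
```

```text
[[261.07873545 176.92308491]
 [246.28168024 180.41452904]]
-1.35 [[259.13066286 177.96751277]]
-1.225 [[261.0920613  176.92506406]]
-1.1 [[262.79550589 175.75942526]]
tcp_pos: [0.5137, 0.0078, 0.2231]
contact_force: [1.1, 1.0, 0.6]
grasp_force: 0.0
t: 13.25
tcp_pos: [0.5134, 0.0073, 0.2227]
tcp_rot: [0.574, 0.819, 0.0, 0.0]
contact_force: [1.0, -0.8, 2.6]
finger_gap: 0.227
grasp_force: 58.5
t 13.25 tcp [0.5134 0.0073 0.2227] F [ 1.  -0.8  2.6] gap 0.227 q [-0.01  0.27  1.88  0.    0.99 -0.36]
turn rv(tool) [ 0.0009 -0.0001  0.0018] | shift after turn [ 0.0002 -0.0005  0.0012] | shift before turn [ 0.0002 -0.0005  0.0012]
```

```bash
echo '[0.0018,0.0135,0,0,0,0,0.0052,0.0125,0,0,0,0,0.0083,0.0108,0,0,0,0,0.0108,0.0083,0,0,0,0,0.0125,0.0052,0,0,0,0,0.0135,0.0018,0,0,0,0]' | python3 shift.py 0; python3 -c "
import numpy as np
from plant import bot
o=bot.get_obs();d=o['tcp_pos'][:2]-[.4953,.0562];print(np.hypot(*d),np.arctan2(d[1],d[0])+1.225)"
```

```text
t: 13.85
tcp_pos: [0.5452, 0.075, 0.2231]
tcp_rot: [0.574, 0.819, -0.0, 0.0]
contact_force: [-5.8, -5.0, 12.4]
finger_gap: 0.227
grasp_force: 60.2
0.05333568099228692 1.5845011857965061
```

```bash
cat > w.py <<'E'
import numpy as np
from plant import bot
o=bot.get_obs();d=o['tcp_pos'][:2]-[.4953,.0562];r=np.hypot(*d);e=np.array([.0,.052]);f=-1.225+np.pi
X=np.array([np.cos(f),np.sin(f)]);Y=np.array([np.sin(f),-np.cos(f)])
print(r,np.arctan2(d[1],d[0])+1.225,'tool rel',d@X,d@Y,o['tcp_pos'][2],o['contact_force'].round(1))
E
echo '[0.026,-0.007,0,0,0,0,0.019,-0.019,0,0,0,0,0.007,-0.026,0,0,0,0,-0.007,-0.026,0,0,0,0]' | python3 shift.py 0;python3 w.py
```

```text
t: 14.25
tcp_pos: [0.4565, 0.0944, 0.2239]
tcp_rot: [0.574, 0.819, 0.004, -0.001]
contact_force: [-0.5, 4.3, 6.0]
finger_gap: 0.226
grasp_force: 59.6
0.0544325006224982 3.589550084694279 tool rel 0.04906184557697781 -0.023576098756983736 0.2239439494773634 [-0.5  4.3  6. ]
```

```bash
echo '[-0.019,-0.019,0.0005,0,0,0,-0.026,-0.007,0.0005,0,0,0,-0.026,0.007,0,0,0,0,-0.019,0.019,0,0,0,0,-0.007,0.026,0,0,0,0,0.007,0.026,0,0,0,0,0.019,0.019,0,0,0,0,0.026,0.007,0,0,0,0,0.026,-0.007,0,0,0,0,0.019,-0.019,0,0,0,0,0.007,-0.026,0,0,0,0,-0.007,-0.026,0,0,0,0]' | python3 shift.py 0;python3 w.py
```

```text
t: 15.45
tcp_pos: [0.4571, 0.0949, 0.2237]
tcp_rot: [0.574, 0.819, 0.004, -0.0]
contact_force: [-3.4, 7.5, 12.3]
finger_gap: 0.228
grasp_force: 61.1
0.05435712996986305 3.5744090750594846 tool rel 0.049344753686920026 -0.022798966251516232 0.223652660122117 [-3.4  7.5 12.3]
```

```bash
echo '[-0.019,-0.019,0,0,0,0,-0.026,-0.007,0,0,0,0,-0.026,0.007,0,0,0,0,-0.019,0.019,0,0,0,0,-0.007,0.026,0,0,0,0,0.007,0.026,0,0,0,0,0.019,0.019,0,0,0,0,0.026,0.007,0,0,0,0,0.026,-0.007,0,0,0,0,0.019,-0.019,0,0,0,0,0.007,-0.026,0,0,0,0,-0.007,-0.026,0,0,0,0]' | python3 shift.py 0;python3 w.py
```

```text
t: 16.65
tcp_pos: [0.4574, 0.0944, 0.2238]
tcp_rot: [0.574, 0.819, 0.004, 0.0]
contact_force: [-2.6, 5.5, 12.4]
finger_gap: 0.226
grasp_force: 61.1
0.053811901196796415 3.576652437577576 tool rel 0.04879904531213136 -0.022679812323701656 0.22378076418431475 [-2.6  5.5 12.4]
```

```bash
echo '[-0.019,-0.019,0,0,0,0,-0.026,-0.007,0,0,0,0,-0.026,0.007,0,0,0,0,-0.019,0.019,0,0,0,0,0,0,0,0,0,0]' | python3 shift.py 0;python3 w.py;echo '[-0.005,0.0125,0,0,0,0,-0.0018,0.0135,0,0,0,0,0,0,0,0,0,0]' | python3 shift.py 0|grep contact;python3 w.py
```

```text
t: 17.15
tcp_pos: [0.4913, 0.0051, 0.2227]
tcp_rot: [0.575, 0.818, 0.003, 0.002]
contact_force: [0.9, -2.2, 11.2]
finger_gap: 0.23
grasp_force: 60.8
0.051253890983598144 -0.4238675184347209 tool rel -0.0467181827357022 -0.021080150446144842 0.2227480434592515 [ 0.9 -2.2 11.2]
contact_force: [0.4, 1.7, 10.0]
0.051604272604214255 0.07560037987930324 tool rel -0.051456872848786174 0.003897587411965253 0.22239536489778042 [ 0.4  1.7 10. ]
```

```bash
echo '[0,0,0,0,0,0,0,0,0,0,0,0,0,0,0,0,0,0,0,0,0,0,0,0,0,0,-0.02,0,0,0,0,0,-0.03,0,0,0,0,0,-0.03,0,0,0,0,0,0,0,0,-0.123,0,0,0,0,0,0,0,0,0,0,0,0]' | python3 shift.py 1 |grep -E 'pos|for|t:'; python3 g.py 0.34 0.40 0.30 2.04
```

```text
t: 18.45
tcp_pos: [0.5127, 0.0077, 0.3008]
tcp_rot: [0.524, 0.852, 0.0, -0.001]
contact_force: [-0.2, -0.6, -0.2]
grasp_force: 0.0
t 18.45 tcp [0.5127 0.0077 0.3008] F [-0.2 -0.6 -0.2] gap 0.998 q [-0.01  0.18  1.8   0.    1.16 -0.48]
turn rv(tool) [-0.0005 -0.0009 -0.0011] | shift after turn [0.428  0.0234 0.0008] | shift before turn [0.428  0.0229 0.0012]
```

```bash
echo '[0.042,0.002,0,0,0,0,0.042,0.002,0,0,0,0,0.042,0.002,0,0,0,0,0.042,0.002,0,0,0,0,0.042,0.002,0,0,0,0,0.042,0.002,0,0,0,0,0.042,0.002,0,0,0,0,0.042,0.002,0,0,0,0,0.042,0.002,0,0,0,0,0.042,0.002,0,0,0,0,0,0,0,0,0,0]' | python3 shift.py 1 |grep -E 'pos|for|t:'
python3 - <<'E'
from h import *
from plant import bot
t=bot.snapshot('top')['img'][:,:,::-1].copy();s=bot.snapshot('side')['img'][:,:,::-1].copy()
o=np.zeros((480,800,3),np.uint8)
o[:,:396]=crop(t,220,155,66,80,6);o[:,402:402+396]=crop(s,208,170,66,80,6)
cv2.imwrite('pics/m6.png',o)
E
```

```text
t: 19.55
tcp_pos: [0.3383, 0.3943, 0.3005]
tcp_rot: [0.522, 0.853, -0.0, -0.001]
contact_force: [-0.2, 0.1, 0.4]
grasp_force: 0.0
```

View pics/m6.png

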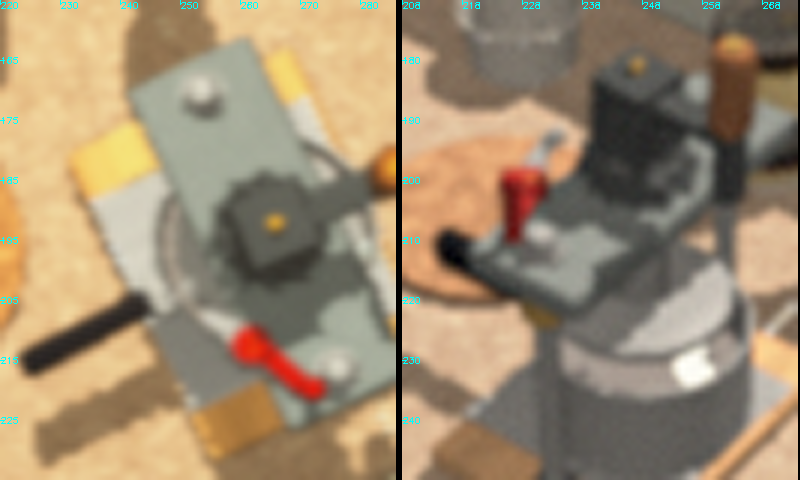

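The plate is up clear of the mould and the crank is seated. The handle runs in the top view from raw pixel (225,215) to (243,205). I'll work out the grip point.

```bash
python3 - <<'E'
from h import *
f=lambda x,y,u,v,k,ox=0:((x-ox+.5)/k-.5+u,(y+.5)/k-.5+v)
tip=f(32,361,220,155,6);inn=f(140,304,220,155,6); st=f(450,250,208,170,6,402)
P,e=tri(st,tip);print('tip tri',P,e)
a=onz('top',tip,.07);b=onz('top',inn,.07);d=a-b;print(a,b,'len',np.linalg.norm(d),'ang',np.arctan2(d[1],d[0]))
for ang in(np.arctan2(d[1],d[0]),np.pi-1.10):
    u=np.array([np.cos(ang),np.sin(ang)]); print('from press: grip',np.array([.4953,.0562])+.105*u,' tip',np.array([.4953,.0562])+.125*u)
E
python3 g.py .448 .150 .12 2.04
```

```text
tip tri [0.43968286 0.16405159 0.05584256] 0.0016544365605982863
[0.43880161 0.16344117 0.07      ] [0.46559681 0.11428453 0.07      ] len 0.05598533618405622 ang 2.069868435548451
from press: grip [0.44504584 0.14839284]  tip [0.43547362 0.16595338]
from press: grip [0.44767241 0.14977677]  tip [0.43860048 0.16760092]
t 19.65 tcp [0.3395 0.3911 0.3004] F [ 0.2  0.4 -0.1] gap 1.0 q [ 0.83  0.19  1.79 -0.    1.16  0.36]
turn rv(tool) [-0.0017  0.0007  0.0022] | shift after turn [-0.2641 -0.0123  0.1804] | shift before turn [-0.2639 -0.0125  0.1806]
```

```bash
echo '[-0.044,-0.002,0,0,0,0,-0.044,-0.002,0,0,0,0,-0.044,-0.002,0,0,0,0,-0.044,-0.002,0.03,0,0,-0.006,-0.044,-0.002,0.04,0,0,-0.006,-0.044,-0.002,0.045,0,0,0,0,0,0.045,0,0,0,0,0,0.02,0,0,0,0,0,0,0,0,0,0,0,0,0,0,0,0,0,0,0,0,0]' | python3 shift.py 1 |grep -E 'pos|for|t:';python3 g.py .447 .149 .042 2.055
```

```text
t: 20.75
tcp_pos: [0.4433, 0.1678, 0.1403]
tcp_rot: [0.518, 0.856, 0.001, 0.001]
contact_force: [-0.6, 0.4, -0.4]
grasp_force: 0.0
t 20.75 tcp [0.4433 0.1678 0.1403] F [-0.6  0.4 -0.4] gap 1.0 q [ 0.34  0.34  2.02  0.    0.77 -0.15]
turn rv(tool) [ 0.0027 -0.     -0.0019] | shift after turn [-0.0184 -0.0055  0.0983] | shift before turn [-0.0184 -0.0057  0.0983]
```

```bash
echo '[-0.0184,-0.0056,0.01,0,0,0,0,0,0.03,0,0,0,0,0,0.03,0,0,0,0,0,0.02,0,0,0,0,0,0.008,0,0,0,0,0,0,0,0,0,0,0,0,0,0,0]' | python3 shift.py 1 |grep -E 'pos|for|t:';python3 g.py .447 .149 .042 2.055; echo '[0,0,0,0,0,0,0,0,0,0,0,0,0,0,0,0,0,0,0,0,0,0,0,0,0,0,0,0,0,0,0,0,0,0,0,0,0,0,0,0,0,0]' | python3 shift.py 0
```

```text
t: 21.45
tcp_pos: [0.4468, 0.1494, 0.0421]
tcp_rot: [0.517, 0.856, 0.001, 0.001]
contact_force: [-0.0, -0.5, 0.6]
grasp_force: 0.0
t 21.45 tcp [0.4468 0.1494 0.0421] F [-0.  -0.5  0.6] gap 0.996 q [ 0.3   0.53  2.07  0.    0.54 -0.19]
turn rv(tool) [ 0.0024 -0.0001 -0.001 ] | shift after turn [-0.0004 -0.      0.0001] | shift before turn [-0.0004 -0.      0.0001]
t: 22.15
tcp_pos: [0.4462, 0.1491, 0.0411]
tcp_rot: [0.517, 0.856, 0.001, 0.0]
contact_force: [0.8, 0.9, 4.8]
finger_gap: 0.152
grasp_force: 60.8
```

```bash
echo '[0,0,-0.002,0,0,0,0,0,-0.002,0,0,0,0,0,-0.002,0,0,0,0,0,0,0,0,0,0,0,0,0,0,0]' | python3 shift.py 0;python3 -c "
from plant import bot
print(bot.get_obs()['moment'])"
```

```text
t: 22.65
tcp_pos: [0.4457, 0.1489, 0.0469]
tcp_rot: [0.518, 0.856, 0.0, -0.0]
contact_force: [0.1, 0.8, -3.3]
finger_gap: 0.151
grasp_force: 59.7
[ 0.36867614  0.14449052 -0.01348365]
```

Held: 3.3 N of weight and no snag. Drawing it straight out first, then diagonally, away from the tumbler.

```bash
echo '[0.008,0,0,0,0,0,0.013,0,0,0,0,0,0.013,0,0,0,0,0,0.013,0,0,0,0,0,0.013,0,0,0,0,0,0,0,0,0,0,0]' | python3 shift.py 0|grep -E 'pos|for|t:'; echo '[0.013,0.01,0,0,0,0,0.013,0.01,0,0,0,0,0.013,0.01,0,0,0,0,0.013,0.01,0,0,0,0,0.013,0.01,0,0,0,0,0.013,0.01,0,0,0,0,0.013,0.01,0,0,0,0,0.014,0.012,0,0,0,0,0,0,0,0,0,0,0,0,0,0,0,0]' | python3 shift.py 0 |grep -E 'pos|for|t:'; python3 g.py .4414 .3331 .047 2.055
python3 - <<'E'
from h import *
from plant import bot
t=bot.snapshot('top')['img'][:,:,::-1].copy();s=bot.snapshot('side')['img'][:,:,::-1].copy()
o=np.zeros((480,800,3),np.uint8)
o[:,:396]=crop(t,165,155,66,80,6);o[:,402:402+396]=crop(s,188,165,66,80,6)
cv2.imwrite('pics/m7.png',o)
E
```

```text
t: 23.25
tcp_pos: [0.4171, 0.2037, 0.047]
tcp_rot: [0.517, 0.856, 0.0, -0.0]
contact_force: [-0.7, -0.6, -4.1]
grasp_force: 59.6
t: 24.25
tcp_pos: [0.4417, 0.3336, 0.0469]
tcp_rot: [0.517, 0.856, 0.0, -0.0]
contact_force: [0.9, -1.1, -4.5]
grasp_force: 59.6
t 24.25 tcp [0.4417 0.3336 0.0469] F [ 0.9 -1.1 -4.5] gap 0.152 q [0.63 0.6  1.88 0.   0.66 0.14]
turn rv(tool) [-0.     -0.0003 -0.0004] | shift after turn [-0.0003 -0.0005 -0.0001] | shift before turn [-0.0003 -0.0005 -0.0001]
```

View pics/m7.png

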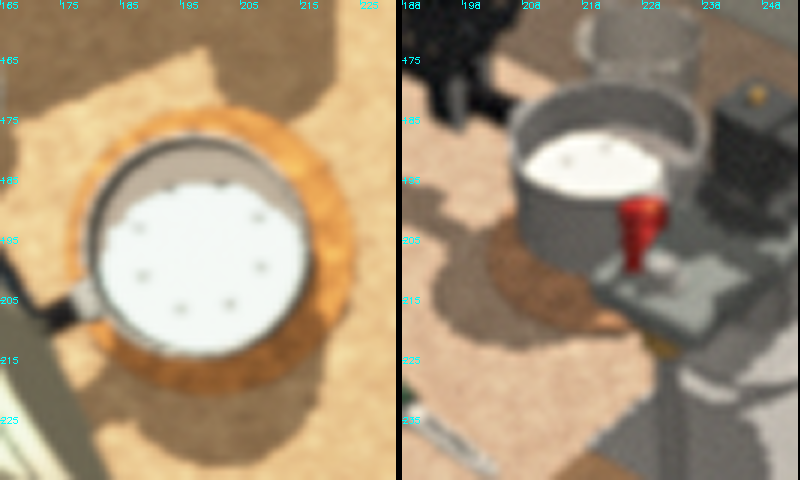

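The top view shows the mould rim centred at raw pixel (198.1,195.4), over the mat centred at (200.1,196.6).

Run:
```python
from h import *
a=onz('top',(198.1,195.4),.082);b=onz('top',(200.1,196.6),.008);d=(b-a)[:2];f=2.055
print(a,b,'tool shift',d@[np.cos(f),np.sin(f)],d@[np.sin(f),-np.cos(f)])
```

```text
[0.49060288 0.2368895  0.082     ] [0.49053825 0.23964967 0.008     ] tool shift 0.0024729566149670093 0.0012276761799489447
```

```bash
echo '[0.0025,0.001,0.004,0,0,0,0,0,0.005,0,0,0,0,0,0.005,0,0,0,0,0,0,0,0,0,0,0,0,0,0,0]' | python3 shift.py 0|grep -E 'pos|for|t:'; echo '[0,0,0.0015,0,0,0,0,0,0,0,0,0]' | python3 shift.py 0 |grep -E 'pos|for|t:';echo '[0,0,0.0015,0,0,0,0,0,0,0,0,0]' | python3 shift.py 0 |grep -E 'pos|for|t:'
```

```text
t: 24.85
tcp_pos: [0.4415, 0.3356, 0.0327]
tcp_rot: [0.518, 0.856, -0.0, -0.0]
contact_force: [0.1, 0.1, -3.6]
grasp_force: 59.6
t: 25.05
tcp_pos: [0.4417, 0.3358, 0.0315]
tcp_rot: [0.518, 0.856, 0.0, -0.0]
contact_force: [-0.5, -1.1, -3.7]
grasp_force: 59.6
t: 25.25
tcp_pos: [0.4417, 0.3359, 0.0301]
tcp_rot: [0.517, 0.856, 0.0, 0.0]
contact_force: [0.0, 0.2, -4.0]
grasp_force: 59.8
```

```bash
for i in 1 ; do echo '[0,0,0.001,0,0,0,0,0,0,0,0,0]' | python3 shift.py 0 |grep -E 'pos|contact'; echo '[0,0,0.001,0,0,0,0,0,0,0,0,0]' | python3 shift.py 0 |grep -E 'pos|contact'; done
```

```text
tcp_pos: [0.4418, 0.3361, 0.0293]
contact_force: [-0.2, 1.4, -0.2]
tcp_pos: [0.4418, 0.3363, 0.0289]
contact_force: [-2.6, 0.4, 8.0]
```

```bash
echo '[0,0,0,0,0,0,0,0,0,0,0,0,0,0,0,0,0,0,0,0,0,0,0,0,0,0,-0.015,0,0,0,0,0,-0.03,0,0,0,0,0,-0.04,0,0,0,0,0,-0.045,0,0,0,0,0,-0.045,0,0,0,0.04,0,0,0,0,0,0.04,-0.02,0,0,0,0,0,0,0,0,0,0]' | python3 shift.py 0.5|grep -E 'pos|for|t:|gap'; echo '[0.04,-0.02,0,0,0,0,0.02,-0.02,0,0,0,0,0,0,0,0,0,0,0,0,0,0,0,0]' | python3 shift.py|tail -1
python3 - <<'E'
from h import *
from plant import bot
t=bot.snapshot('top')['img'][:,:,::-1].copy();s=bot.snapshot('side')['img'][:,:,::-1].copy()
o=np.zeros((500,800,3),np.uint8)
o[:,:]=0;a=crop(t,160,155,130,100,4)[:, :];o[:400,:400]=cv2.resize(t[130:260,150:280],(400,400),interpolation=3);o[:400,400:]=cv2.resize(s[150:270,165:285],(400,400),interpolation=3)
cv2.imwrite('pics/m8.png',o[:400])
E
```

```text
t: 26.85
tcp_pos: [0.3837, 0.3995, 0.2046]
tcp_rot: [0.516, 0.857, 0.001, -0.0]
contact_force: [0.5, -0.7, -0.2]
finger_gap: 0.5
grasp_force: 0.0
grasp_force: 0.0
```

View pics/m8.png

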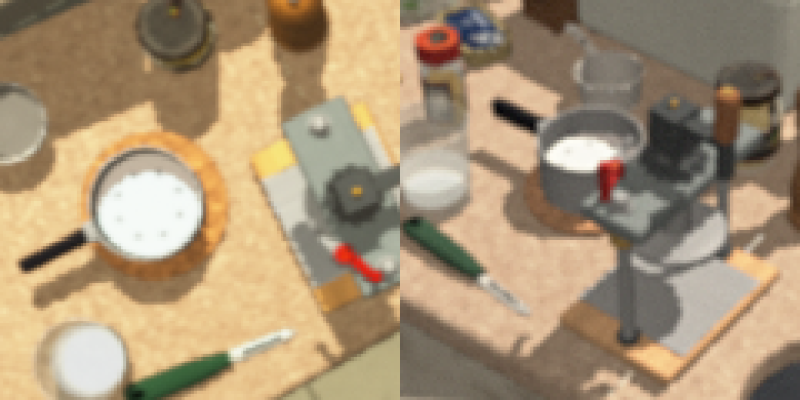

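The mould stands upright, wholly on the mat. The crank is seated, the plate is up, the bystanders are in place, and the robot is clear. Handing in.

```bash
python3 -c "
from plant import bot
print(bot.job_done())"
```

```text
the job is handed in; nothing more can be done
None
```

I handed the job in after about 27 s of robot time, with no verdict returned: the last pictures show the pawl flipped, the plate up with the crank on its square, the mould upright on the cork mat, and nothing else visibly moved.

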